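# Turn the desk organiser until the glue stick faces front

## Task

Push the round desk organiser round by its rim (the upright posts there are for the finger) until the glue stick stands at the front, squarely in line with the pointer tongue that sticks out from the organiser's foot, and leave the plate at rest there. Push gently with the fingertips, without gripping anything; do not touch, lift or knock over the things standing on the plate, and leave the mug and the stapler on the desk where they are.

Things in the scene. Friction and masses are not known exactly. Their poses are not given: they have to be found in the camera images.
- organiser_foot: The organiser's fixed foot: a flat dark steel disc, 170 mm across, on the desk. Origin: centre of its underside, on the turning axis of the plate. Along its own -x axis a flat pointer tongue, 24 mm wide and 7 mm high, sticks out to 165 mm from the axis, 45 mm beyond the plate's edge: this direction is the front. The shade of the desk lamp hangs behind the organiser to the right, its lower edge 320 mm above the desk. The pointer looks roughly to the robot's side of the desk.
- organiser (a joint): Turn of the organiser's plate about its upright axis, rad, counter-clockwise from above positive, 0 at the start; it turns freely both ways for more than a full turn, with light friction (about 1 N at the rim), and stops where it is left. The plate is a wooden disc, 240 mm across, its underside 14 mm and its top 24 mm above the desk; four low radial walls, 5 mm thick, 26 mm high, part it into four open quarters.
- hub (a point): Centre of the plate's top face, on the turning axis, 24 mm above the desk; turns with the plate. An aluminium hub with a ball, 28 mm across, stands here up to 82 mm above the desk.
- post0 (a point): Top centre of an upright aluminium post, 16 mm thick and 60 mm high, standing on the plate's rim 108 mm from the axis at the end of a radial wall; 84 mm above the desk. The four posts are 90 degrees apart, post0 to post3 counter-clockwise from above, alike in all else.
- post1 (a point): Top centre of an upright aluminium post, 16 mm thick and 60 mm high, standing on the plate's rim 108 mm from the axis at the end of a radial wall; 84 mm above the desk. The four posts are 90 degrees apart, post0 to post3 counter-clockwise from above, alike in all else.
- post2 (a point): Top centre of an upright aluminium post, 16 mm thick and 60 mm high, standing on the plate's rim 108 mm from the axis at the end of a radial wall; 84 mm above the desk. The four posts are 90 degrees apart, post0 to post3 counter-clockwise from above, alike in all else.
- post3 (a point): Top centre of an upright aluminium post, 16 mm thick and 60 mm high, standing on the plate's rim 108 mm from the axis at the end of a radial wall; 84 mm above the desk. The four posts are 90 degrees apart, post0 to post3 counter-clockwise from above, alike in all else.
- glue_stick: Glue stick, upright red and blue cylinder, 25 mm across, 96 mm high, its foot in a round aluminium holder ring, 35 mm across and 25 mm high, in the middle of one quarter of the plate, 65 mm from the axis; its top is 120 mm above the desk. It may wobble a little in the holder. Origin: centre of its underside; z up. Its quarter and the order of the other things vary.
- binder_clip_1: Black binder clip with wire handles, 32x46x14 mm, lying loose in another quarter of the plate. Origin: centre of its underside.
- eraser: Eraser in a green sleeve, 21x48x12 mm, lying loose in another quarter. Origin: centre of its underside.
- sharpener: Brass pencil sharpener, 15x26x14 mm, loose in the last quarter. Origin: centre of its underside.
- mug: Pale mug with a green inside, 90x129x94 mm, on the desk to the left of the organiser; a bystander. Origin: under its middle.
- stapler: Desk stapler, 38x151x52 mm, on the desk to the right of the organiser; a bystander. Origin: centre of its underside.

How it is judged:
On the way:
1. the plate is turning under the robot's push (contact force between the fingers and organiser above 0.2 N and (velocity of joint organiser above 0.02 rad/s or velocity of joint organiser below -0.02 rad/s)), for 0.1 s.
At the end, for the whole second after the job is handed in: Glue stick upright (0.2 rad) on the plate, within 13 mm either side of the pointer's centre line, 45 to 95 mm from the axis on the pointer's side; plate at rest; other things on it within 100 mm of the axis; mug and stapler within 15 mm of their start (y of glue_stick in the frame of organiser_foot between -0.013 and 0.013 m and x of glue_stick in the frame of organiser_foot between -0.095 and -0.045 m and angle between glue_stick's own z axis and vertical below 0.2 rad and linear speed of glue_stick below 0.03 m/s and velocity of joint organiser between -0.03 and 0.03 rad/s and horizontal distance between each of glue_stick, binder_clip_1, eraser, sharpener and hub below 0.1 m and height (world z) of each of glue_stick, binder_clip_1, eraser, sharpener above 0.015 m and distance of each of mug, stapler from where it was at the start of the episode below 0.015 m); the robot touches nothing.
It fails at once if a thing on the plate is touched by the robot (contact force between any of the arm, the fingers and glue_stick above 0.5 N or contact force between any of the arm, the fingers and binder_clip_1 above 0.5 N or contact force between any of the arm, the fingers and eraser above 0.5 N or contact force between any of the arm, the fingers and sharpener above 0.5 N).
It fails at once if a thing is lifted off the plate (height (world z) of any of glue_stick, binder_clip_1, eraser, sharpener above 0.045 m).
It fails at once if the glue stick is knocked over (angle between glue_stick's own z axis and vertical above 0.5 rad).
It fails at once if the plate is pushed or gripped with more than 25 N (contact force between the fingers and organiser above 25 N).
It fails at once if mug or stapler is moved more than 15 mm (distance of any of mug, stapler from where it was at the start of the episode above 0.015 m).
It also fails if it takes over 64 s, if anything falls off the work surface, if the arm or the gripper's body presses on something with over 40 N, if the wrist force passes 120 N, or if a joint passes its speed limit or range.

## Robot

A 6-joint arm with a two-finger parallel gripper is mounted at the origin on a cart in front of the work surface, level with it; the furniture and walls round the work are solid. World frame = base frame: x ahead of the robot, y to its left, z up, the work surface at z = 0. Lengths are in m, angles in rad, forces in N, time in s.
With the tool pointing down it reaches from about 0.35 to 0.85 m from the base axis. Payload 8.1 kg.
Tool frame: the origin (TCP) lies midway between the tips of the shut fingers; the grasp point (between the pads) lies 19 mm behind it; z points along the fingers, y is the line along which they close (so a half turn about z gives the same grasp; the last joint's range is limited). The gripper opens to 85 mm and grips with 20 to 120 N. Pads are 22 mm wide; open, the fingers measure 114 mm over their backs; the gripper's body (76 mm by 85 mm) begins 54 mm behind the grasp point. The pads swing forward as they close: fully open they stand 13 mm farther back than shut.
Start: joints at [-1.343, 0.13, 1.488, -0, 1.523, -0.085], TCP at [0.185, -0.571, 0.231] pointing down, gripper open.
Joint ranges: [-2.96, 2.96], [-0.89, 2.26], [0.02, 2.5], [-1.34, 4.48], [0, 2.73], [-2.66, 2.66]. Speed limits (rad/s): [2.39, 2.39, 2.79, 3.14, 3.14, 3.14].

## Interface

Orientations are given as a unit quaternion [w, x, y, z].
In Python, from cell import state, imaging, job_done gives the robot as it stands.
- The arm moves only by the tool arm_command, never from a script. Its argument "deltas" is a list of rows, each an object of numbers: "tx", "ty", "tz": the shift along the tool's x, y, z scaled (see below); "wx", "wy", "wz": the turn, a rotation vector about the tool's x, y, z scaled (see below); "jaw": the closure, from -1 (fully open) to 1 (shut). A call has exactly 8 rows; each row shifts and turns the commanded pose from where the row before left it, along the tool's axes as they then stand; what a row does not reach is not made up. The controller multiplies each number of a shift by 1 m and each number of a turn by 45 degrees. A row lasts 1/10 s, in which the tool goes at most 50 mm and 8.59 degrees, less where a joint would pass 70% of its speed; a pose out of reach is approached as far as the arm can. A call with a number of a shift or a turn outside -1 to 1 is refused whole. A call with a gripper value outside its range is refused whole. The fingers move at their own pace and stop on an object; the grip force is fixed at half the most. Time passes only in rows, so rows that do not move let the fingers close, or fill a call up. It gives the time, the measured TCP pose, the force, the opening and the grip force at its end, in the units of the state.
- state(): the state, without advancing time (a new reading comes with each control period).
- imaging.get_image(name): name is "scene" or "top" or "wrist"; returns the picture (480x640x3 uint8, red, green, blue); there is no depth.
- imaging.camera_info(name): a dict with "fx", "fy", "cx", "cy" (pixels), "distortion" ([k1, k2, p1, p2, k3] as OpenCV has them; the pictures are not rectified), "R" (3x3) and "t" (3): a world point X has camera coordinates R X + t; the wrist camera has in their place "mount" (4x4, takes a point from camera to tool coordinates, whose origin is the TCP and whose axes are the flange's). Camera axes: x right, y down, z forward; pixel columns grow to the right and rows downward; lengths in m; the calibration is good to about 2 mm. A picture is of the moment at which its call begins: read the wrist's pose just before it. camera_info takes no time and is no camera call.
- job_done(): hands the job in; it is judged then, once.
Trained networks look in the newest picture that a camera, given by its name, has taken for a name from the list of things; names that differ only in an ending like _2 or _b are one class to them, and where a whole thing is asked for, a point or a joint stands for the part that bears it (a point fixed in the world has none). Each returns a list of dicts, best first, with "score" (0 to 1); they miss things now and then, are a little off and sometimes report something else, mostly with a low value. They report only what shows in the picture. A call takes as long as a camera call.
- imaging.silhouettes(query, camera): "region" (480x640 bool, what is visible of it) and "location" ([row, column] in pixels, amid what is visible of it).
- imaging.landmark_of(query, camera): "location" ([row, column] in pixels: a listed point, or the origin of a listed thing).
The state is a dict: "clock": time; "joint_pos": joint angles; "dq": joint speeds; "effort": joint torques, N m; "position": TCP position; "eef_rot": TCP orientation; "ft_force": force on the tool from outside, world axes, zero at the start; "moment": the same for the moment, N m; "opening": finger opening in m; "grip_force": force on a finger pad.
Only numpy, scipy, OpenCV 4.12 (cv2) and the standard library are available. Lean on these libraries where they do the work, as an engineer would, in place of code of your own. Each camera call takes 0.05 s, during which the arm holds its last target. There are 200 camera calls.

## Working session

There is one attempt and no reset: what is moved stays moved. The work goes in short steps, Python scripts to look and compute and a tool call to move; the robot and the scene stay as the last step left them, time stands still between calls to the robot, and variables do not carry over. Pictures are saved under pics/ and viewed, at most 10 in all, crops included, and the job is handed in when it is done.

Besides the shell and the picture viewer there is one more tool, called after ">>>" as a command line: name --argument value ..., lists and objects as JSON in quotes. arm_command: Moves the arm, as the interface text tells. Its arguments: {"type":"object","properties":{"deltas":{"type":"array","items":{"type":"object","properties":{"tx":{"type":"number","minimum":-1,"maximum":1},"ty":{"type":"number","minimum":-1,"maximum":1},"tz":{"type":"number","minimum":-1,"maximum":1},"wx":{"type":"number","minimum":-1,"maximum":1},"wy":{"type":"number","minimum":-1,"maximum":1},"wz":{"type":"number","minimum":-1,"maximum":1},"jaw":{"type":"number"}}}}},"required":["deltas"]}

```bash
mkdir -p pics; cat > h.py <<'E'
import numpy as np,cv2
from cell import state,imaging,job_done
def ray(cam,pts):
    c=imaging.camera_info(cam);K=np.array([[c['fx'],0,c['cx']],[0,c['fy'],c['cy']],[0,0,1]])
    p=cv2.undistortPoints(np.array(pts,float).reshape(-1,1,2),K,np.array(c['distortion'])).reshape(-1,2)
    R=np.array(c['R']);t=np.array(c['t']);o=-R.T@t
    return o,np.c_[p,np.ones(len(p))]@R
def at(cam,loc,z):  # loc [row,col]
    o,d=ray(cam,[[loc[1],loc[0]]]);d=d[0];return (o+d*(z-o[2])/d[2]).round(4)
def snap(cam,name):
    im=imaging.get_image(cam);cv2.imwrite(f'pics/{name}.png',im[...,::-1]);return im
Z=dict(organiser_foot=0,hub=.024,post0=.084,post1=.084,post2=.084,post3=.084,glue_stick=.024,mug=0,stapler=0,eraser=.024,sharpener=.024,binder_clip_1=.024)
def look(cam,names):
    for n in names:
        for r in imaging.landmark_of(n,cam)[:2]: print(cam,n,round(r['score'],2),np.round(r['location']),at(cam,r['location'],Z[n]))
E
python3 - <<'E'
from h import *
for c in ['top','scene']:
    snap(c,c+'0')
    i=imaging.camera_info(c);print(c,-np.array(i['R']).T@np.array(i['t']))
    look(c,['organiser_foot','hub','glue_stick','post0','post1','mug','stapler'])
print(state())
E
```

```text
top [ 0.37801004 -0.16636336  1.02520633]
top organiser_foot 0.72 [272. 323.] [ 0.4778 -0.164   0.    ]
top hub 0.78 [246. 309.] [ 0.5334 -0.1315  0.024 ]
top glue_stick 0.75 [235. 334.] [ 0.5606 -0.187   0.024 ]
top post0 0.97 [195. 328.] [ 0.6369 -0.1707  0.084 ]
top post0 0.88 [286. 292.] [ 0.4362 -0.0989  0.084 ]
top post1 0.97 [195. 328.] [ 0.6369 -0.1707  0.084 ]
top post1 0.88 [286. 292.] [ 0.4362 -0.0989  0.084 ]
top mug 0.67 [255. 178.] [0.5072 0.1772 0.    ]
top stapler 0.74 [286. 480.] [ 0.4535 -0.5233  0.    ]
scene [ 0.67300522 -0.87643703  1.11266036]
scene hub 0.94 [251. 306.] [ 0.5265 -0.1317  0.024 ]
scene glue_stick 0.61 [269. 316.] [ 0.5588 -0.1777  0.024 ]
scene post0 0.97 [268. 283.] [ 0.4935 -0.2267  0.084 ]
scene post0 0.76 [202. 334.] [ 0.5734 -0.0213  0.084 ]
scene post1 0.97 [268. 283.] [ 0.4935 -0.2267  0.084 ]
scene post1 0.76 [202. 334.] [ 0.5734 -0.0213  0.084 ]
scene mug 0.95 [163. 322.] [0.5119 0.1817 0.    ]
scene stapler 0.61 [407. 241.] [ 0.463  -0.5195  0.    ]
{'clock': 0.8, 'joint_pos': array([-1.34339494e+00,  1.30372962e-01,  1.48819766e+00,  6.93977221e-06,
        1.52301103e+00, -8.53688624e-02]), 'dq': array([ 0.00069745,  0.00133893, -0.00072994, -0.00100739, -0.00080922,
       -0.00016626]), 'effort': array([-1.71011097e-04, -5.69261563e+01, -5.00833905e+01,  1.70392468e-04,
        1.11094869e-03,  4.79706864e-05]), 'position': array([ 0.18465976, -0.57088141,  0.23130967]), 'eef_rot': array([5.24403391e-06, 9.87796773e-01, 1.55748308e-01, 3.84772344e-06]), 'ft_force': array([0.48418362, 0.20755421, 0.00382803]), 'moment': array([-0.03495558, -0.01685699, -0.02407759]), 'grip_force': 0.0, 'opening': 0.08522888548692815}
```

View pics/top0.png

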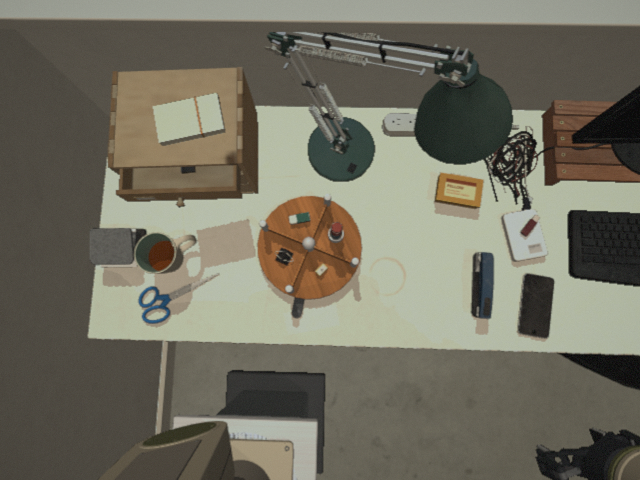

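View pics/scene0.png

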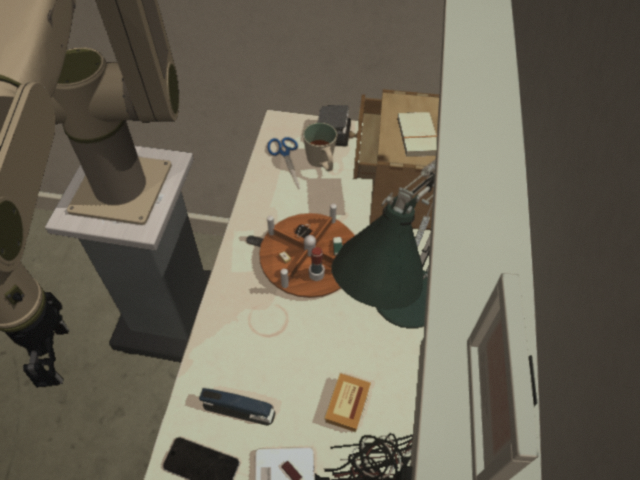

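The top view shows the plate near (246,309), with posts near (195,328), (286,292), (261,355) and (225,263). The glue stick is near (232,336) and the pointer tongue goes down to about (315,297). The scene view is consistent with this. I'll refine the angles from an enlarged crop.

```bash
python3 - <<'E'
from h import *
im=cv2.imread('pics/top0.png');c=cv2.resize(im[180:330,240:390],None,fx=4,fy=4,interpolation=cv2.INTER_CUBIC)
cv2.imwrite('pics/crop0.png',c)
imaging.get_image('top')
for n in ['post0','glue_stick','hub']:
    for r in imaging.landmark_of(n,'top'): print(n,round(r['score'],2),np.round(r['location'],1),at('top',r['location'],Z[n]))
for n in ['glue_stick','organiser_foot','organiser']:
    for r in imaging.silhouettes(n,'top')[:1]:
        ys,xs=np.nonzero(r['region']);print(n,r['score'],len(ys),ys.min(),ys.max(),xs.min(),xs.max(),r['location'])
E
```

```text
post0 0.96 [193.4 326.5] [ 0.6406 -0.1678  0.084 ]
post0 0.7 [263.9 355.4] [ 0.4875 -0.2326  0.084 ]
post0 0.61 [221.  261.7] [ 0.5759 -0.0289  0.084 ]
glue_stick 0.75 [235.9 332.6] [ 0.5575 -0.1841  0.024 ]
hub 0.59 [245.5 310.3] [ 0.5341 -0.1338  0.024 ]
glue_stick 0.75 179 222 239 331 342 [228.2, 334.1]
organiser_foot 0.58 226 297 318 292 305 [305.3, 296.8]
organiser 0.6 7766 194 299 258 361 [249.2, 310.0]
```

View pics/crop0.png

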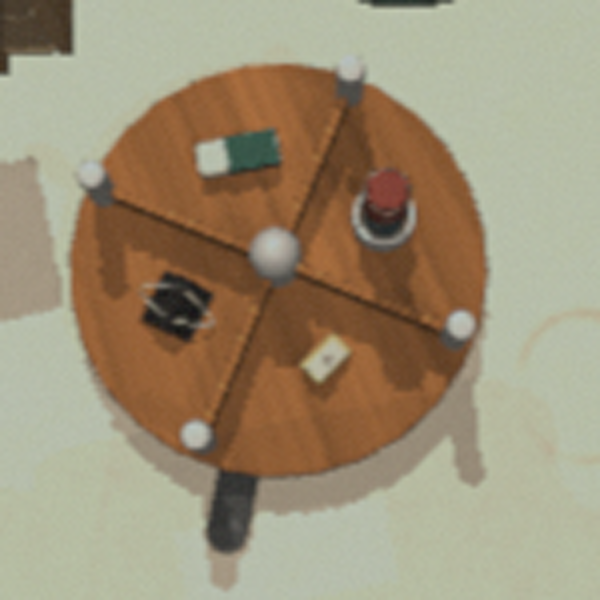

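The crop shows the post tops at (350,68), (92,175), (196,434) and (460,325), the glue top at (386,187), the holder at (384,215), and the tongue centre line from (238,478) to the end at (226,550).

```bash
python3 - <<'E'
from h import *
f=lambda x,y,z:at('top',[y/4-.375+180,x/4-.375+240],z)
P=np.array([f(*p,.084) for p in [(350,68),(92,175),(196,434),(460,325)]]);H=P.mean(0)[:2];print(P,H)
ang=lambda q:np.degrees(np.arctan2(*(q[:2]-H)[::-1]))%360
for q in P:print('post',ang(q),np.hypot(*(q[:2]-H)))
for n,q in dict(glue=f(386,187,.118),ring=f(384,215,.049),tip=f(226,550,.007),tmid=f(230,520,.007),ball=f(275,255,.068)).items():print(n,q,ang(q),np.hypot(*(q[:2]-H)))
a,b=f(238,478,.007),f(228,535,.007);print('tonguedir',np.degrees(np.arctan2(*(b-a)[:2][::-1]))%360)
E
```

```text
[[ 0.6334 -0.1694  0.084 ]
 [ 0.5707 -0.0311  0.084 ]
 [ 0.4326 -0.0926  0.084 ]
 [ 0.494  -0.2309  0.084 ]] [ 0.532675 -0.131   ]
post 339.1313506162088 0.10779650098681307
post 69.16164231017954 0.10689205127136442
post 159.00758184420295 0.10718939138272969
post 248.83672895811242 0.107125
glue [ 0.5609 -0.1893  0.118 ] 295.83319253897673 0.06477299302178335
ring [ 0.5589 -0.1903  0.049 ] 293.8570670125434 0.0648401158620186
tip [ 0.3723 -0.1059  0.007 ] 171.1049011145777 0.1623272947627724
tmid [ 0.3891 -0.1076  0.007 ] 170.7432644103207 0.14546938036920348
ball [ 0.5318 -0.1309  0.068 ] 173.48019824834165 0.0008806957476903881
tonguedir 171.8449103907718
```

>>> arm_command --deltas '[{"tx":0.0265,"ty":-0.013,"jaw":1},{"tx":0.0265,"ty":-0.013,"jaw":1},{"tx":0.0265,"ty":-0.013,"jaw":1},{"tx":0.0265,"ty":-0.013,"jaw":1},{"tx":0.0265,"ty":-0.013,"jaw":1},{"tx":0.0265,"ty":-0.013,"jaw":1},{"tx":0.0265,"ty":-0.013,"jaw":1},{"tx":0.0265,"ty":-0.013,"jaw":1}]'

```text
invalid input at $.deltas[0]: expected keys tx, ty, tz, wx, wy, wz, jaw
```

>>> arm_command --deltas '[{"wz":-0.1848,"jaw":1},{"wz":-0.1848,"jaw":1},{"wz":-0.1848,"jaw":1},{"wz":-0.1848,"jaw":1},{"wz":-0.1848,"jaw":1},{"wz":-0.1848,"jaw":1},{"wz":-0.1848,"jaw":1},{"wz":-0.1848,"jaw":1}]'

```text
invalid input at $.deltas[0]: expected keys tx, ty, tz, wx, wy, wz, jaw
```

>>> arm_command --deltas '[{"wz":-0.1848,"jaw":1},{"wz":-0.1848,"jaw":1},{"wz":-0.1848,"jaw":1},{"wz":-0.1848,"jaw":1},{"wz":-0.1848,"jaw":1},{"wz":-0.1848,"jaw":1},{"wz":-0.1848,"jaw":1},{"wz":-0.1848,"jaw":1}]'

```text
invalid input at $.deltas[0]: expected keys tx, ty, tz, wx, wy, wz, jaw
```

>>> arm_command --deltas '[{"wz":-0.1848,"jaw":1},{"wz":-0.1848,"jaw":1},{"wz":-0.1848,"jaw":1},{"jaw":1},{"jaw":1},{"jaw":1},{"jaw":1},{"jaw":1}]'

```text
invalid input at $.deltas[0]: expected keys tx, ty, tz, wx, wy, wz, jaw
```

```bash
cat >> h.py <<'E'
from scipy.spatial.transform import Rotation as Ro
def go(th,r=.112,z=None,H=np.array([.5327,-.131])):
    s=state();q=s['eef_rot'];R=Ro.from_quat([q[1],q[2],q[3],q[0]]);p=s['position'];M=R.as_matrix()
    yaw=np.degrees(np.arctan2(M[1,0],M[0,0]))%360;d=p[:2]-H
    print('clock',s['clock'],'pos',p.round(4),'yaw',yaw.round(1),'theta',(np.degrees(np.arctan2(d[1],d[0]))%360).round(1),'r',np.hypot(*d).round(4),'F',s['ft_force'].round(1),'z.z',M[:,2].round(3),'q',s['joint_pos'].round(2),s['opening'])
    a=np.radians(th);t=np.r_[H+r*np.array([np.cos(a),np.sin(a)]),z or p[2]]
    print('tool shift',(R.inv().apply(t-p)).round(4),'wz',((yaw-(th-90)+180)%360-180)/45)
E
python3 -c "
from h import *
go(266)"
```

```text
clock 1.15 pos [ 0.1847 -0.5709  0.2313] yaw 17.9 theta 231.7 r 0.5609 F [ 0.4  0.4 -0.2] z.z [ 0. -0. -1.] q [-1.34  0.13  1.49  0.    1.52 -0.09] 0.08569457371183942
tool shift [ 0.4247 -0.2075 -0.    ] wz -3.512811610231659
```

>>> arm_command --deltas '[{"tx":0.0265,"ty":-0.013,"tz":0,"wx":0,"wy":0,"wz":0,"jaw":1},{"tx":0.0265,"ty":-0.013,"tz":0,"wx":0,"wy":0,"wz":0,"jaw":1},{"tx":0.0265,"ty":-0.013,"tz":0,"wx":0,"wy":0,"wz":0,"jaw":1},{"tx":0.0265,"ty":-0.013,"tz":0,"wx":0,"wy":0,"wz":0,"jaw":1},{"tx":0.0265,"ty":-0.013,"tz":0,"wx":0,"wy":0,"wz":0,"jaw":1},{"tx":0.0265,"ty":-0.013,"tz":0,"wx":0,"wy":0,"wz":0,"jaw":1},{"tx":0.0265,"ty":-0.013,"tz":0,"wx":0,"wy":0,"wz":0,"jaw":1},{"tx":0.0265,"ty":-0.013,"tz":0,"wx":0,"wy":0,"wz":0,"jaw":1}]'

```text
clock: 1.95
position: [0.3551, -0.4058, 0.2315]
eef_rot: [0.0, 0.988, 0.156, 0.0]
ft_force: [0.5, 0.0, -0.1]
opening: -0.0004
grip_force: 0.0
```

>>> arm_command --deltas '[{"tx":0,"ty":0,"tz":0,"wx":0,"wy":0,"wz":-0.18,"jaw":1},{"tx":0,"ty":0,"tz":0,"wx":0,"wy":0,"wz":-0.18,"jaw":1},{"tx":0,"ty":0,"tz":0,"wx":0,"wy":0,"wz":-0.18,"jaw":1},{"tx":0,"ty":0,"tz":0,"wx":0,"wy":0,"wz":-0.18,"jaw":1},{"tx":0,"ty":0,"tz":0,"wx":0,"wy":0,"wz":-0.18,"jaw":1},{"tx":0,"ty":0,"tz":0,"wx":0,"wy":0,"wz":-0.18,"jaw":1},{"tx":0,"ty":0,"tz":0,"wx":0,"wy":0,"wz":-0.18,"jaw":1},{"tx":0,"ty":0,"tz":0,"wx":0,"wy":0,"wz":-0.18,"jaw":1}]'

```text
clock: 2.75
position: [0.3544, -0.4067, 0.2314]
eef_rot: [0.0, 0.749, 0.663, -0.0]
ft_force: [-0.1, -0.2, -0.3]
opening: -0.0001
grip_force: 0.0
```

>>> arm_command --deltas '[{"tx":0,"ty":0,"tz":0,"wx":0,"wy":0,"wz":-0.18,"jaw":1},{"tx":0,"ty":0,"tz":0,"wx":0,"wy":0,"wz":-0.18,"jaw":1},{"tx":0,"ty":0,"tz":0,"wx":0,"wy":0,"wz":-0.18,"jaw":1},{"tx":0,"ty":0,"tz":0,"wx":0,"wy":0,"wz":-0.18,"jaw":1},{"tx":0,"ty":0,"tz":0,"wx":0,"wy":0,"wz":-0.18,"jaw":1},{"tx":0,"ty":0,"tz":0,"wx":0,"wy":0,"wz":-0.18,"jaw":1},{"tx":0,"ty":0,"tz":0,"wx":0,"wy":0,"wz":-0.18,"jaw":1},{"tx":0,"ty":0,"tz":0,"wx":0,"wy":0,"wz":-0.18,"jaw":1}]'

```text
clock: 3.55
position: [0.3544, -0.4067, 0.2314]
eef_rot: [0.0, 0.277, 0.961, -0.0]
ft_force: [0.7, 0.2, 0.5]
opening: 0.0001
grip_force: 0.0
```

```bash
python3 -c "
from h import *
go(266)"
```

```text
clock 3.55 pos [ 0.3544 -0.4067  0.2314] yaw 147.9 theta 237.1 r 0.3284 F [0.7 0.2 0.5] z.z [ 0. -0. -1.] q [-0.95 -0.03  1.66 -0.    1.52 -1.96] 0.0001002390637119438
tool shift [-0.0571  0.2296 -0.    ] wz -0.625370601653228
```

>>> arm_command --deltas '[{"tx":-0.0071,"ty":0.0287,"tz":0,"wx":0,"wy":0,"wz":0,"jaw":1},{"tx":-0.0071,"ty":0.0287,"tz":0,"wx":0,"wy":0,"wz":0,"jaw":1},{"tx":-0.0071,"ty":0.0287,"tz":0,"wx":0,"wy":0,"wz":0,"jaw":1},{"tx":-0.0071,"ty":0.0287,"tz":0,"wx":0,"wy":0,"wz":0,"jaw":1},{"tx":-0.0071,"ty":0.0287,"tz":0,"wx":0,"wy":0,"wz":0,"jaw":1},{"tx":-0.0071,"ty":0.0287,"tz":0,"wx":0,"wy":0,"wz":0,"jaw":1},{"tx":-0.0071,"ty":0.0287,"tz":0,"wx":0,"wy":0,"wz":0,"jaw":1},{"tx":-0.0071,"ty":0.0287,"tz":0,"wx":0,"wy":0,"wz":0,"jaw":1}]'

```text
clock: 4.35
position: [0.5264, -0.2426, 0.2314]
eef_rot: [0.0, 0.28, 0.96, -0.0]
ft_force: [-0.0, -1.4, 0.0]
opening: -0.0005
grip_force: 0.0
```

>>> arm_command --deltas '[{"tx":0,"ty":0,"tz":0,"wx":0,"wy":0,"wz":-0.156,"jaw":1},{"tx":0,"ty":0,"tz":0,"wx":0,"wy":0,"wz":-0.156,"jaw":1},{"tx":0,"ty":0,"tz":0,"wx":0,"wy":0,"wz":-0.156,"jaw":1},{"tx":0,"ty":0,"tz":0,"wx":0,"wy":0,"wz":-0.156,"jaw":1},{"tx":0,"ty":0,"tz":0.02,"wx":0,"wy":0,"wz":0,"jaw":1},{"tx":0,"ty":0,"tz":0.02,"wx":0,"wy":0,"wz":0,"jaw":1},{"tx":0,"ty":0,"tz":0.02,"wx":0,"wy":0,"wz":0,"jaw":1},{"tx":0,"ty":0,"tz":0.02,"wx":0,"wy":0,"wz":0,"jaw":1}]'

```text
clock: 5.15
position: [0.5256, -0.2435, 0.1506]
eef_rot: [0.0, 0.038, 0.999, -0.0]
ft_force: [0.5, -0.5, 0.9]
opening: -0.0001
grip_force: 0.0
```

```bash
python3 -c "
from h import *
go(266,z=.062)
snap('wrist','w1')
im=snap('top','t1');cv2.imwrite('pics/t1c.png',cv2.resize(im[150:350,200:420,::-1],None,fx=3,fy=3))"
```

```text
clock 5.15 pos [ 0.5256 -0.2435  0.1506] yaw 175.6 theta 266.4 r 0.1127 F [ 0.5 -0.5  0.9] z.z [ 0. -0. -1.] q [-0.52  0.13  1.64  0.    1.37 -2.02] -9.113400171830588e-05
tool shift [0.0008 0.0007 0.0886] wz -0.008817858085006947
```

View pics/w1.png

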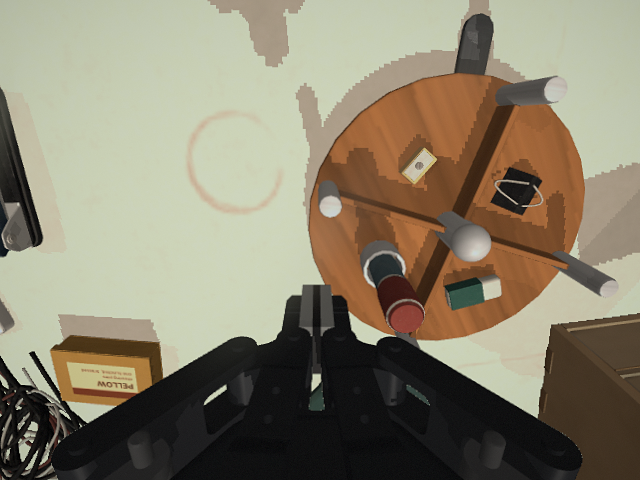

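View pics/t1c.png

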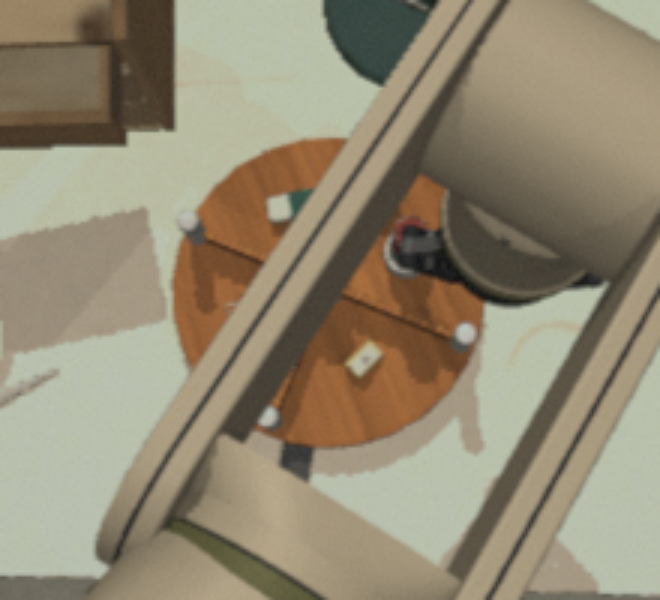

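The wrist view shows the shut fingertips at (316,290), clear of post (330,205) and beside the glue stick (400,300). The top view agrees, although the arm hides part of it. I'll descend to z≈0.068 so the gripper body stays above the glue stick.

>>> arm_command --deltas '[{"tx":0.005,"ty":-0.003,"tz":0,"wx":0,"wy":0,"wz":0,"jaw":1},{"tx":0,"ty":0,"tz":0.012,"wx":0,"wy":0,"wz":0,"jaw":1},{"tx":0,"ty":0,"tz":0.012,"wx":0,"wy":0,"wz":0,"jaw":1},{"tx":0,"ty":0,"tz":0.012,"wx":0,"wy":0,"wz":0,"jaw":1},{"tx":0,"ty":0,"tz":0.012,"wx":0,"wy":0,"wz":0,"jaw":1},{"tx":0,"ty":0,"tz":0.012,"wx":0,"wy":0,"wz":0,"jaw":1},{"tx":0,"ty":0,"tz":0.012,"wx":0,"wy":0,"wz":0,"jaw":1},{"tx":0,"ty":0,"tz":0.011,"wx":0,"wy":0,"wz":0,"jaw":1}]'

```text
clock: 6.05
position: [0.5201, -0.2459, 0.0669]
eef_rot: [-0.0, 0.038, 0.999, 0.0]
ft_force: [-0.6, -0.1, -0.3]
opening: -0.0003
grip_force: 0.0
```

```bash
python3 -c "
from h import *
snap('wrist','w2')
go(260,.115,z=.068)"
```

```text
clock 6.1 pos [ 0.519  -0.2453  0.0649] yaw 175.6 theta 263.2 r 0.1152 F [-1.3  1.4 -3. ] z.z [-0.003  0.002 -1.   ] q [-0.53  0.21  1.72 -0.    1.22 -2.02] 0.0001010842519129184
tool shift [ 0.0063  0.0006 -0.0031] wz 0.12447940301626595
```

View pics/w2.png

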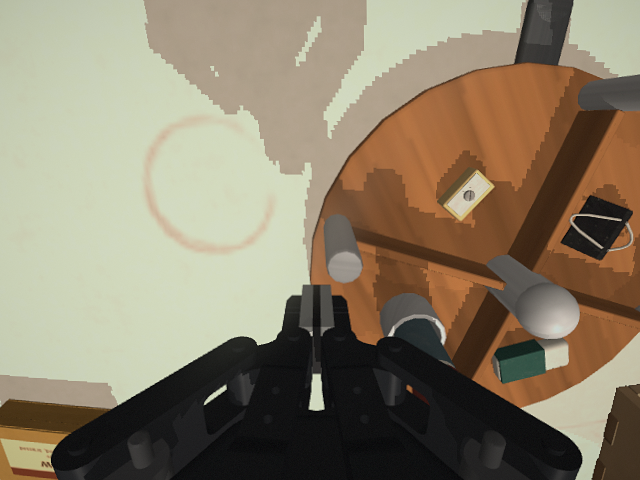

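The wrist view puts the post top at (345,262), just ahead of and a little inboard of the fingertips at (316,288). I'll work out that offset numerically.

```bash
python3 - <<'E'
from h import *
s=state();q=s['eef_rot'];R=Ro.from_quat([q[1],q[2],q[3],q[0]]).as_matrix();p=s['position'];print(p,s['ft_force'].round(1))
c=imaging.camera_info('wrist');K=np.array([[c['fx'],0,c['cx']],[0,c['fy'],c['cy']],[0,0,1]]);M=np.array(c['mount']);print(M.round(3))
for name,(u,v),z in [('post',(345,262),.084),('tip',(317,288),p[2])]:
    x=cv2.undistortPoints(np.array([[[u,v]]],float),K,np.array(c['distortion'])).ravel()
    o=p+R@M[:3,3];d=R@M[:3,:3]@np.r_[x,1];w=o+d*(z-o[2])/d[2]
    print(name,w.round(4),'in tool',(R.T@(w-p)).round(4))
go(260,.112,z=.066)
E
```

```text
[ 0.51899253 -0.24533427  0.06492469] [-1.3  1.4 -3. ]
[[ 0.001 -0.946 -0.325  0.083]
 [ 1.     0.001  0.001 -0.   ]
 [-0.    -0.325  0.946 -0.142]
 [ 0.     0.     0.     1.   ]]
post [ 0.4914 -0.2317  0.084 ] in tool [ 0.0286  0.0115 -0.019 ]
tip [ 0.5126 -0.2446  0.0649] in tool [0.0065 0.0002 0.    ]
clock 6.1 pos [ 0.519  -0.2453  0.0649] yaw 175.6 theta 263.2 r 0.1152 F [-1.3  1.4 -3. ] z.z [-0.003  0.002 -1.   ] q [-0.53  0.21  1.72 -0.    1.22 -2.02] 0.0001010842519129184
tool shift [ 0.006   0.0036 -0.0011] wz 0.12447940301626595
```

>>> arm_command --deltas '[{"tx":0.003,"ty":0.0015,"tz":0,"wx":0,"wy":0,"wz":0.045,"jaw":1},{"tx":0.003,"ty":0.0015,"tz":0,"wx":0,"wy":0,"wz":0.045,"jaw":1},{"tx":0.003,"ty":0.0015,"tz":0,"wx":0,"wy":0,"wz":0.045,"jaw":1},{"tx":0.003,"ty":0.001,"tz":0,"wx":0,"wy":0,"wz":0.045,"jaw":1},{"tx":0.004,"ty":0.0001,"tz":0,"wx":0,"wy":0,"wz":0.045,"jaw":1},{"tx":0.004,"ty":0.0001,"tz":0,"wx":0,"wy":0,"wz":0.045,"jaw":1},{"tx":0.004,"ty":0.0001,"tz":0,"wx":0,"wy":0,"wz":0.045,"jaw":1},{"tx":0.004,"ty":0.0001,"tz":0,"wx":0,"wy":0,"wz":0.045,"jaw":1}]'

```text
clock: 6.9
position: [0.4942, -0.2345, 0.0684]
eef_rot: [0.0, 0.179, 0.984, -0.0]
ft_force: [1.1, 0.8, -0.4]
opening: 0.0001
grip_force: 0.5
```

```bash
python3 -c "
from h import *
go(240,.112,z=.066)"
```

```text
clock 6.9 pos [ 0.4942 -0.2345  0.0684] yaw 159.3 theta 249.6 r 0.1104 F [ 1.1  0.8 -0.4] z.z [ 0.001 -0.    -1.   ] q [-0.54  0.13  1.8   0.    1.21 -1.75] 0.0001108359852975538
tool shift [ 0.0186 -0.0001  0.0024] wz 0.20708506915439606
```

>>> arm_command --deltas '[{"tx":0.0049,"ty":0.0001,"tz":0,"wx":0,"wy":0,"wz":0.0556,"jaw":1},{"tx":0.0049,"ty":0.0001,"tz":0,"wx":0,"wy":0,"wz":0.0556,"jaw":1},{"tx":0.0049,"ty":0.0001,"tz":0,"wx":0,"wy":0,"wz":0.0556,"jaw":1},{"tx":0.0049,"ty":0.0001,"tz":0,"wx":0,"wy":0,"wz":0.0556,"jaw":1},{"tx":0.0049,"ty":0.0001,"tz":0,"wx":0,"wy":0,"wz":0.0556,"jaw":1},{"tx":0.0049,"ty":0.0001,"tz":0,"wx":0,"wy":0,"wz":0.0556,"jaw":1},{"tx":0.0049,"ty":0.0001,"tz":0,"wx":0,"wy":0,"wz":0.0556,"jaw":1},{"tx":0.0049,"ty":0.0001,"tz":0,"wx":0,"wy":0,"wz":0.0556,"jaw":1}]'

```text
clock: 7.7
position: [0.4607, -0.2147, 0.0686]
eef_rot: [0.001, 0.348, 0.938, -0.0]
ft_force: [2.1, -0.3, -0.5]
opening: -0.0002
grip_force: 0.6
```

```bash
python3 -c "
from h import *
go(210,.112,z=.066)
snap('wrist','w3')"
```

```text
clock 7.7 pos [ 0.4607 -0.2147  0.0686] yaw 139.3 theta 229.3 r 0.1104 F [ 2.1 -0.3 -0.5] z.z [ 0.001 -0.    -1.   ] q [-0.54  0.03  1.91  0.    1.21 -1.4 ] -0.00018996949564896969
tool shift [0.037  0.0047 0.0025] wz 0.42844468929124624
```

View pics/w3.png

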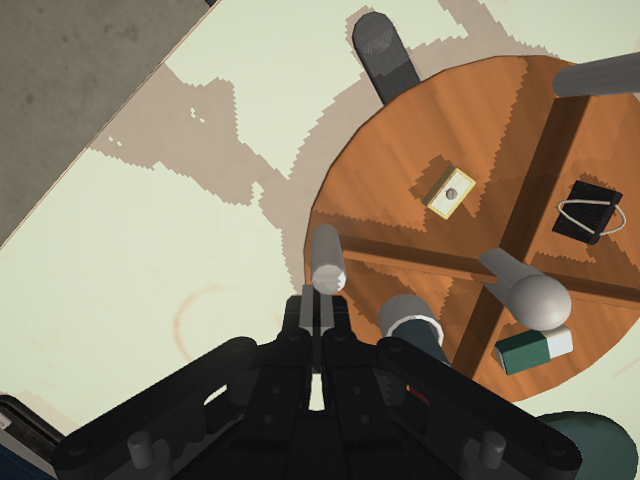

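The wrist view shows the post (330,285) pressed against the fingertips at (317,290) and turning with them, with nothing else touched. I'll continue round the arc.

>>> arm_command --deltas '[{"tx":0.0049,"ty":0.0001,"tz":0,"wx":0,"wy":0,"wz":0.0556,"jaw":1},{"tx":0.0049,"ty":0.0001,"tz":0,"wx":0,"wy":0,"wz":0.0556,"jaw":1},{"tx":0.0049,"ty":0.0001,"tz":0,"wx":0,"wy":0,"wz":0.0556,"jaw":1},{"tx":0.0049,"ty":0.0001,"tz":0,"wx":0,"wy":0,"wz":0.0556,"jaw":1},{"tx":0.0049,"ty":0.0001,"tz":0,"wx":0,"wy":0,"wz":0.0556,"jaw":1},{"tx":0.0049,"ty":0.0001,"tz":0,"wx":0,"wy":0,"wz":0.0556,"jaw":1},{"tx":0.0049,"ty":0.0001,"tz":0,"wx":0,"wy":0,"wz":0.0556,"jaw":1},{"tx":0.0049,"ty":0.0001,"tz":0,"wx":0,"wy":0,"wz":0.0556,"jaw":1}]'

```text
clock: 8.55
position: [0.4359, -0.1847, 0.0686]
eef_rot: [0.001, 0.505, 0.863, 0.0]
ft_force: [1.7, -0.9, 0.7]
opening: -0.0
grip_force: 0.6
```

>>> arm_command --deltas '[{"tx":0.0049,"ty":0.0001,"tz":0,"wx":0,"wy":0,"wz":0.0556,"jaw":1},{"tx":0.0049,"ty":0.0001,"tz":0,"wx":0,"wy":0,"wz":0.0556,"jaw":1},{"tx":0.0049,"ty":0.0001,"tz":0,"wx":0,"wy":0,"wz":0.0556,"jaw":1},{"tx":0.0049,"ty":0.0001,"tz":0,"wx":0,"wy":0,"wz":0.0556,"jaw":1},{"tx":0.0049,"ty":0.0001,"tz":0,"wx":0,"wy":0,"wz":0.0556,"jaw":1},{"tx":0.0049,"ty":0.0001,"tz":0,"wx":0,"wy":0,"wz":0.0556,"jaw":1},{"tx":0.0049,"ty":0.0001,"tz":0,"wx":0,"wy":0,"wz":0.0556,"jaw":1},{"tx":0.0049,"ty":0.0001,"tz":0,"wx":0,"wy":0,"wz":0.0556,"jaw":1}]'

```text
clock: 9.35
position: [0.423, -0.1479, 0.0687]
eef_rot: [0.001, 0.647, 0.762, 0.0]
ft_force: [1.2, -0.6, -0.2]
opening: -0.0002
grip_force: 0.5
```

```bash
python3 -c "
from h import *
go(150,.112,z=.068)"
```

```text
clock 9.35 pos [ 0.423  -0.1479  0.0687] yaw 99.3 theta 188.8 r 0.111 F [ 1.2 -0.6 -0.2] z.z [ 0.001 -0.001 -1.   ] q [-0.45 -0.14  2.07 -0.    1.21 -0.61] -0.00019697406681698184
tool shift [0.0699 0.0243 0.0006] wz 0.8734094520540155
```

>>> arm_command --deltas '[{"tx":0.0049,"ty":0.0001,"tz":0,"wx":0,"wy":0,"wz":0.0556,"jaw":1},{"tx":0.0049,"ty":0.0001,"tz":0,"wx":0,"wy":0,"wz":0.0556,"jaw":1},{"tx":0.0049,"ty":0.0001,"tz":0,"wx":0,"wy":0,"wz":0.0556,"jaw":1},{"tx":0.0049,"ty":0.0001,"tz":0,"wx":0,"wy":0,"wz":0.0556,"jaw":1},{"tx":0.0049,"ty":0.0001,"tz":0,"wx":0,"wy":0,"wz":0.0556,"jaw":1},{"tx":0.0049,"ty":0.0001,"tz":0,"wx":0,"wy":0,"wz":0.0556,"jaw":1},{"tx":0.0049,"ty":0.0001,"tz":0,"wx":0,"wy":0,"wz":0.0556,"jaw":1},{"tx":0.0049,"ty":0.0001,"tz":0,"wx":0,"wy":0,"wz":0.0556,"jaw":1}]'

```text
clock: 10.15
position: [0.4234, -0.1089, 0.0686]
eef_rot: [0.001, 0.77, 0.638, 0.0]
ft_force: [0.3, -0.6, -0.3]
opening: 0.0
grip_force: 0.5
```

>>> arm_command --deltas '[{"tx":0.0049,"ty":0.0001,"tz":0,"wx":0,"wy":0,"wz":0.0556,"jaw":1},{"tx":0.0049,"ty":0.0001,"tz":0,"wx":0,"wy":0,"wz":0.0556,"jaw":1},{"tx":0.0049,"ty":0.0001,"tz":0,"wx":0,"wy":0,"wz":0.0556,"jaw":1},{"tx":0.0049,"ty":0.0001,"tz":0,"wx":0,"wy":0,"wz":0.0556,"jaw":1},{"tx":0.0049,"ty":0.0001,"tz":0,"wx":0,"wy":0,"wz":0.0556,"jaw":1},{"tx":0.0049,"ty":0.0001,"tz":0,"wx":0,"wy":0,"wz":0.0556,"jaw":1},{"tx":0.003,"ty":0.0001,"tz":0,"wx":0,"wy":0,"wz":0.034,"jaw":1},{"tx":0,"ty":0,"tz":0,"wx":0,"wy":0,"wz":0,"jaw":1}]'

```text
clock: 10.95
position: [0.4337, -0.078, 0.0685]
eef_rot: [0.0, 0.853, 0.521, 0.0]
ft_force: [-0.4, 0.3, -0.2]
opening: -0.0001
grip_force: 0.0
```

```bash
python3 -c "
from h import *
go(135.5,.112,z=.068)
snap('wrist','w4')"
```

```text
clock 10.95 pos [ 0.4337 -0.078   0.0685] yaw 62.8 theta 151.8 r 0.1123 F [-0.4  0.3 -0.2] z.z [ 0. -0. -1.] q [-0.29 -0.16  2.09  0.    1.22  0.18] -0.00013857541367929662
tool shift [0.0314 0.0053 0.0005] wz 0.3853803397626046
```

View pics/w4.png

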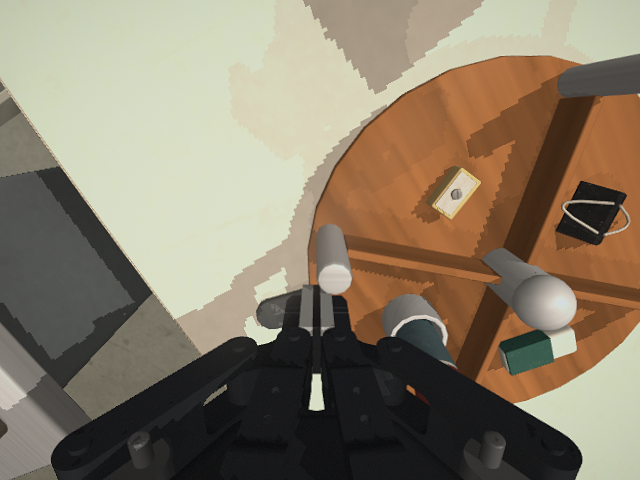

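```bash
cat >> h.py <<'E'
def wr(u,v,z):
    s=state();q=s['eef_rot'];R=Ro.from_quat([q[1],q[2],q[3],q[0]]).as_matrix();p=s['position']
    c=imaging.camera_info('wrist');K=np.array([[c['fx'],0,c['cx']],[0,c['fy'],c['cy']],[0,0,1]]);M=np.array(c['mount'])
    x=cv2.undistortPoints(np.array([[[u,v]]],float),K,np.array(c['distortion'])).ravel()
    o=p+R@M[:3,3];d=R@M[:3,:3]@np.r_[x,1];w=o+d*(z-o[2])/d[2]
    e=w[:2]-np.array([.5327,-.131]);return w.round(4),(R.T@(w-p)).round(4),np.degrees(np.arctan2(e[1],e[0]))%360,np.hypot(*e)
E
python3 - <<'E'
from h import *
print('post',wr(334,278,.084)); print('ring',wr(415,320,.049)); print('ball',wr(545,305,.068)); print('tongue end',wr(262,310,.007))
E
```

```text
post (array([ 0.4502, -0.0638,  0.084 ]), array([ 0.0204,  0.0083, -0.0156]), np.float64(140.83687974676766), np.float64(0.10639779769438723))
ring (array([ 0.4737, -0.1254,  0.049 ]), array([-0.0237,  0.0573,  0.0194]), np.float64(174.5633586379802), np.float64(0.059229227245769525))
ball (array([ 0.5355, -0.1339,  0.068 ]), array([-0.0031,  0.1162,  0.0004]), np.float64(314.48430098308637), np.float64(0.004065575000564854))
tongue end (array([ 0.3805, -0.0994,  0.007 ]), array([-0.0431, -0.0375,  0.0614]), np.float64(168.27089622110796), np.float64(0.15541495294360183))
```

The wrist view puts the post at about 141° and the target is about 126°. The glue holder is coming up to the tongue. I'll turn about 14.5° more, slowing at the end.

>>> arm_command --deltas '[{"tx":0.0049,"ty":0.0001,"tz":0,"wx":0,"wy":0,"wz":0.0556,"jaw":1},{"tx":0.0049,"ty":0.0001,"tz":0,"wx":0,"wy":0,"wz":0.0556,"jaw":1},{"tx":0.0049,"ty":0.0001,"tz":0,"wx":0,"wy":0,"wz":0.0556,"jaw":1},{"tx":0.0049,"ty":0.0001,"tz":0,"wx":0,"wy":0,"wz":0.0556,"jaw":1},{"tx":0.004,"ty":0.0001,"tz":0,"wx":0,"wy":0,"wz":0.045,"jaw":1},{"tx":0.003,"ty":0,"tz":0,"wx":0,"wy":0,"wz":0.034,"jaw":1},{"tx":0.002,"ty":0,"tz":0,"wx":0,"wy":0,"wz":0.022,"jaw":1},{"tx":0,"ty":0,"tz":0,"wx":0,"wy":0,"wz":0,"jaw":1}]'

```text
clock: 11.8
position: [0.4496, -0.0546, 0.0683]
eef_rot: [-0.0, 0.913, 0.409, 0.0]
ft_force: [0.6, 0.8, -0.5]
opening: 0.0
grip_force: 0.0
```

```bash
python3 -c "
from h import *
go(136,.112,z=.068)"
```

```text
clock 11.8 pos [ 0.4496 -0.0546  0.0683] yaw 48.3 theta 137.4 r 0.1129 F [ 0.6  0.8 -0.5] z.z [ 0.  0. -1.] q [-0.23 -0.13  2.06  0.    1.21  0.49] 2.374645173310448e-05
tool shift [0.0028 0.001  0.0003] wz 0.050621272630504185
```

>>> arm_command --deltas '[{"tx":-0.004,"ty":-0.004,"tz":0,"wx":0,"wy":0,"wz":0,"jaw":1},{"tx":-0.002,"ty":-0.015,"tz":0,"wx":0,"wy":0,"wz":0,"jaw":1},{"tx":0,"ty":-0.015,"tz":0,"wx":0,"wy":0,"wz":0,"jaw":1},{"tx":0,"ty":0,"tz":-0.03,"wx":0,"wy":0,"wz":0,"jaw":1},{"tx":0,"ty":0,"tz":-0.03,"wx":0,"wy":0,"wz":0,"jaw":1},{"tx":0,"ty":0,"tz":-0.03,"wx":0,"wy":0,"wz":0,"jaw":1},{"tx":0,"ty":0,"tz":-0.03,"wx":0,"wy":0,"wz":0,"jaw":1},{"tx":-0.015,"ty":-0.015,"tz":-0.02,"wx":0,"wy":0,"wz":0,"jaw":1}]'

```text
clock: 12.6
position: [0.4, -0.0379, 0.2108]
eef_rot: [0.001, 0.912, 0.409, 0.001]
ft_force: [1.8, -0.5, -0.2]
opening: 0.0002
grip_force: 0.0
```

>>> arm_command --deltas '[{"tx":-0.02,"ty":0,"tz":0,"wx":0,"wy":0,"wz":0,"jaw":1},{"tx":-0.02,"ty":0,"tz":0,"wx":0,"wy":0,"wz":0,"jaw":1},{"tx":-0.02,"ty":0,"tz":0,"wx":0,"wy":0,"wz":0,"jaw":1},{"tx":0,"ty":0,"tz":0,"wx":0,"wy":0,"wz":0,"jaw":1},{"tx":0,"ty":0,"tz":0,"wx":0,"wy":0,"wz":0,"jaw":1},{"tx":0,"ty":0,"tz":0,"wx":0,"wy":0,"wz":0,"jaw":1},{"tx":0,"ty":0,"tz":0,"wx":0,"wy":0,"wz":0,"jaw":1},{"tx":0,"ty":0,"tz":0,"wx":0,"wy":0,"wz":0,"jaw":1}]'

```text
clock: 13.4
position: [0.3592, -0.082, 0.2082]
eef_rot: [-0.0, 0.912, 0.409, -0.0]
ft_force: [-0.0, -0.7, -0.0]
opening: -0.0007
grip_force: 0.0
```

```bash
python3 -c "
from h import *
go(136,.112,z=.068)
im=snap('top','t5')[180:330,240:390,::-1]
im2=snap('wrist','w5')[...,::-1]
a=cv2.resize(im,None,fx=2.6667,fy=2.6667,interpolation=cv2.INTER_CUBIC);b=cv2.resize(im2,(400,300))
cv2.imwrite('pics/j5.png',np.hstack([a,np.vstack([b,np.zeros((100,400,3),np.uint8)])]))"
```

```text
clock 13.4 pos [ 0.3592 -0.082   0.2082] yaw 48.3 theta 164.2 r 0.1803 F [-0.  -0.7 -0. ] z.z [-0.  0. -1.] q [-0.36 -0.54  2.11  0.    1.57  0.36] -0.0006523772002982977
tool shift [0.0834 0.0503 0.1402] wz 0.05114723947000483
```

View pics/j5.png

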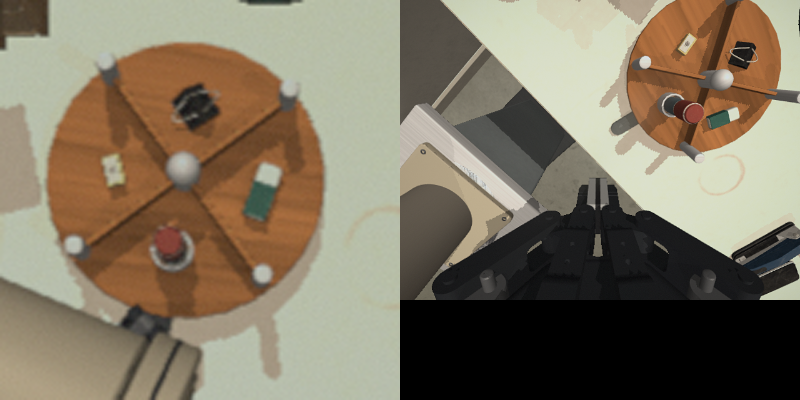

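The left (top) crop shows posts at (107,62), (289,88), (262,273) and (75,244), and the glue holder ring at (171,250). The wrist view on the right shows everything still standing. I'll compute the angle from these.

```bash
python3 - <<'E'
from h import *
k=2.6667
f=lambda x,y,z:at('top',[(y+.5)/k-.5+180,(x+.5)/k-.5+240],z)
P=np.array([f(*p,.084) for p in [(107,62),(289,88),(262,273),(75,244)]]);H=P.mean(0)[:2];print(H)
ang=lambda q:np.degrees(np.arctan2(*(q[:2]-H)[::-1]))%360
print([ang(q).round(1) for q in P]);print('ring',ang(f(171,250,.049)),'glue',ang(f(169,239,.118)))
# wrist full-frame px = 1.6*(x-400)
print('w post',wr((645-400)*1.6,62*1.6,.084),wr((700-400)*1.6,157*1.6,.084))
E
```

```text
[ 0.53275  -0.131325]
[np.float64(37.5), np.float64(308.1), np.float64(217.5), np.float64(127.8)]
ring 171.92847911446623 glue 172.8245792835118
w post (array([ 0.4689, -0.046 ,  0.084 ]), array([0.1001, 0.058 , 0.1242]), np.float64(126.86437896520947), np.float64(0.10627951519699187)) (array([ 0.4516, -0.1956,  0.084 ]), array([-0.0232,  0.1445,  0.1242]), np.float64(218.50988053203443), np.float64(0.10369858748854897))
```

```bash
python3 -c "
from h import *
print(job_done())"
```

```text
the job is handed in; nothing more can be done
None
```

I pushed the plate clockwise until the glue stick stood about 1.5° (roughly 2 mm) from the pointer's centre line, backed the arm off clear of everything, and handed the job in; it returned no verdict.

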